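Shut the hot feed and half-open the bleed valve

ROBOT

A 7-joint arm with a two-finger parallel gripper is mounted at the origin on the work surface. World frame = base frame: x ahead of the robot, y to its left, z up, the work surface at z = 0. Lengths are in m, angles in rad, forces in N, time in s.
With the tool pointing down it reaches from about 0.4 to 0.85 m from the base axis. Payload 10.4 kg.
Tool frame: the origin (TCP) lies at the very end of the fingers, on their centre line; the grasp point (between the pads) lies 19 mm behind it; z points along the fingers, y is the line along which they close (so a half turn about z gives the same grasp; the last joint's range is limited). The gripper opens to 85 mm and grips with 20 to 120 N. Pads are 22 mm wide; open, the fingers measure 114 mm over their backs; the gripper's body (76 mm by 85 mm) begins 54 mm behind the grasp point. The pads swing forward as they close: fully open they stand 13 mm farther back than shut.
Start: joints at [-1.252, 0.332, -0.065, 1.46, 0.022, 1.35, -0.088], TCP at [0.209, 0.589, 0.231] pointing down, gripper open.
Joint ranges: [-2.6, 2.6], [-0.5, 2.12], [-1.47, 1.34], [0.16, 2.42], [-1.27, 4.41], [0.06, 2.06], [-2.6, 2.6]. Speed limits (rad/s): [2.22, 2.22, 2.79, 2.79, 3.14, 3.14, 3.14].

INTERFACE

Orientations are given as a unit quaternion [x, y, z, w].
In Python, from rig import get_obs, grab_frame, sign_off, masks_of gives the robot as it stands.
- The arm moves only by the tool drive_tool, never from a script. Its argument "series" is a list of rows, each a list of 2 entries, a list of its own where there are three numbers: the shift along the tool's x, y, z scaled (see below), then the turn about the tool's z scaled (see below). A call has 1 to 8 rows; each row is the pose to reach, as a shift and turn from the pose commanded when the call began, along the tool's axes at that moment, turning the shorter way round; what a row does not reach only later rows make up. The controller multiplies each number of a shift by 100 mm and each number of a turn by 2 pi rad. A row lasts 1/12 s, in which the tool goes at most 41.7 mm and 7.16 degrees, less where a joint would pass 70% of its speed; a pose out of reach is approached as far as the arm can. A call with a number of a shift or a turn outside -1 to 1 is refused whole. A call with a gripper value outside its range is refused whole. "jaw" is the opening, from 0 (shut) to 1 (fully open), set as the call begins (left out, the last holds). The fingers move at their own pace and stop on an object; the grip force is fixed at half the most. Time passes only in rows, so rows that repeat a pose let the fingers close. It gives the time, the measured TCP pose, the force, the opening and the grip force at its end, in the units of the state.
- get_obs(): the state, without advancing time (a new reading comes with each control period).
- grab_frame(name): name is "scene" or "top"; returns a dict with "color" (420x560x3 uint8, red, green, blue), "range_z" (420x560 float32, m along the optical axis (not along the pixel's ray), 0 where there is no reading), "intrinsics" (3x3 intrinsics, pixels), "distortion" ([k1, k2, p1, p2, k3] as OpenCV has them; the pictures are not rectified), "world_to_cam" (4x4, takes a point from world to camera coordinates). Camera axes: x right, y up, looking along -z (the intrinsics and any distortion apply to the point x, -y, -z); pixel columns grow to the right and rows downward; lengths in m; the calibration is good to about 2 mm. A picture is of the moment at which its call begins.
- sign_off(): hands the job in; it is judged then, once.
Trained networks look in the newest picture that a camera, given by its name, has taken for a name from the list of things; names that differ only in an ending like _2 or _b are one class to them, and where a whole thing is asked for, a point or a joint stands for the part that bears it (a point fixed in the world has none). Each returns a list of dicts, best first, with "confidence" (0 to 1); they miss things now and then, are a little off and sometimes report something else, mostly with a low value. They report only what shows in the picture. A call takes as long as a camera call.
- masks_of(camera, label): "pixels" (420x560 bool, what is visible of it) and "bbox" ([left, top, right, bottom] in pixels, round what is visible of it).
The state is a dict: "time": time; "joints": joint angles; "joint_velocities": joint speeds; "joint_efforts": joint torques, N m; "ee_pos": TCP position; "eef_rot": TCP orientation; "force": force on the tool from outside, world axes, zero at the start; "ft_torque": the same for the moment, N m; "grip_width": finger opening in m; "gripper_force": force on a finger pad.
Only numpy, scipy, OpenCV 4.12 (cv2) and the standard library are available. Lean on these libraries where they do the work, as an engineer would, in place of code of your own. Each camera call takes 0.05 s, during which the arm holds its last target. There are 200 camera calls.

TASK

The washer's hot hose is to be changed: with a fingertip, push the red lever round until the hot valve is fully shut (lever square across its pipe), and only then push the yellow bleed lever back to half-way between shut and open, so that it stands at 45 degrees to its pipe, and leave it there. Push gently and do not clamp the levers between the fingers; leave the blue lever as it is and do not disturb the bottle, jar, cup or wrench.

Things in the scene. Friction and masses are not known exactly. Their poses are not given: they have to be found in the camera images.
- red_lever (a joint): Quarter-turn red lever, rad, vertical axis. 0 = open: in line with its pipe, pointing to the pipe's free end (to the robot). 1.571 = shut: square across, pointing to the robot's left; half-way 0.785. Grows clockwise seen from above; hard stops at 0 and 1.571. Friction hinge (0.22 N m, 3 N at 70 mm), no spring: stays where left. Starts open or partly shut (0 to 0.5).
- red_pivot (a point): Point on the vertical turning axis of the red lever, at the lever's mid-height, 98 mm above the table. It turns with the lever: its -x axis points along the lever to the tip.
- red_tip (a point): Middle of the free end of the red lever, 100 mm from the axis, 98 mm up. The red sleeve runs from 32 to 100 mm from the axis, 22 mm wide, 18 mm high (89 to 107 mm above the table); nearer the axis a bare steel strip 16 mm wide and a hub of 13 mm radius, whose nut tops out at 115 mm.
- valve_red: The hot-water supply valve: fixed brass body and copper pipe on the panel, with the red lever on its stem. The pipe runs along its x, 40 mm up, free threaded end at x = -53 mm. Origin on the table, on the lever's axis. More than 30 N from the fingers on it is too much.
- blue_lever (a joint): Quarter-turn blue lever, rad, vertical axis. 0 = open: in line with its pipe, pointing to the pipe's free end (to the robot). 1.571 = shut: square across, pointing to the robot's left; half-way 0.785. Grows clockwise seen from above; hard stops at 0 and 1.571. Friction hinge (0.22 N m, 3 N at 70 mm), no spring: stays where left. Starts open or nearly open (0 to 0.25). Not to be turned.
- blue_pivot (a point): Point on the vertical turning axis of the blue lever, at the lever's mid-height, 98 mm above the table. It turns with the lever: its -x axis points along the lever to the tip.
- blue_tip (a point): Middle of the free end of the blue lever, 100 mm from the axis, 98 mm up. The blue sleeve runs from 32 to 100 mm from the axis, 22 mm wide, 18 mm high (89 to 107 mm above the table); nearer the axis a bare steel strip 16 mm wide and a hub of 13 mm radius, whose nut tops out at 115 mm.
- valve_blue: The cold-water supply valve: fixed brass body and copper pipe on the panel, with the blue lever on its stem. The pipe runs along its x, 40 mm up, free threaded end at x = -53 mm. Origin on the table, on the lever's axis. More than 30 N from the fingers on it is too much.
- yellow_lever (a joint): Quarter-turn yellow lever, rad, vertical axis. 0 = open: in line with its pipe, pointing to the pipe's free end (to the robot). 1.571 = shut: square across, pointing to the robot's left; half-way 0.785. Grows clockwise seen from above; hard stops at 0 and 1.571. Friction hinge (0.22 N m, 3 N at 70 mm), no spring: stays where left. Starts shut or nearly shut (1.35 to 1.57).
- yellow_pivot (a point): Point on the vertical turning axis of the yellow lever, at the lever's mid-height, 98 mm above the table. It turns with the lever: its -x axis points along the lever to the tip.
- yellow_tip (a point): Middle of the free end of the yellow lever, 100 mm from the axis, 98 mm up. The yellow sleeve runs from 32 to 100 mm from the axis, 22 mm wide, 18 mm high (89 to 107 mm above the table); nearer the axis a bare steel strip 16 mm wide and a hub of 13 mm radius, whose nut tops out at 115 mm.
- valve_yellow: The bleed valve of the hot line: fixed brass body and copper pipe on the panel, with the yellow lever on its stem. The pipe runs along its x, 40 mm up, free threaded end at x = -53 mm. Origin on the table, on the lever's axis. More than 30 N from the fingers on it is too much.
- panel: Fixed supply panel: base plate 200 x 460 x 12 mm (own x -55 to 145, y -230 to 230 mm); at its far side (x 95 to 140) a grey box 440 mm long, top 78 mm up. Origin on the table under the middle valve's axis; valve axes at x = 0, y = -150, 0, 150 mm, any colour order. Its x points away from the robot, y to its left, turned up to 0.25 rad. All but levers, hubs and stems is below 78 mm.
- bottle: Loose detergent bottle, white with a green band, 72 mm diameter, 190 mm tall, standing at one side. Origin: centre of its underside. Bystander.
- jar: Loose orange jar with a red cap, 68 mm diameter, 110 mm tall, standing at the other side. Origin: centre of its underside. Bystander.
- cup: Loose green dosing cup, 60 mm mouth diameter, 62 mm tall, standing in front of the levers. Origin: centre of its underside. Bystander.
- wrench: Loose steel wrench lying flat on the table between the robot and the panel, about 180 mm long along its x axis, 8 mm high. Origin: under its middle. Bystander.

How it is judged:
On the way, in this order (a step that is already met when the one before it is completed fails the run):
1. the red lever is fully shut, square across its pipe (value of joint red_lever above 1.42 rad), for 0.2 s.
2. the yellow lever stands half-way (value of joint yellow_lever between 0.585 and 0.985 rad), for 0.2 s.
At the end, for the whole second after the job is handed in: Red lever above 1.42 rad (within 9 degrees of the shut stop), yellow lever between 0.585 and 0.985 rad (45 degrees +- 11), blue lever's tip within 20 mm of its start, all levers at rest, the bottle, jar, cup and wrench within 30 mm of their starts and the first three upright (all of step 2 and value of joint red_lever above 1.42 rad and distance of blue_tip from where it was at the start of the episode below 0.02 m and velocity of joint red_lever between -0.05 and 0.05 rad/s and velocity of joint blue_lever between -0.05 and 0.05 rad/s and velocity of joint yellow_lever between -0.05 and 0.05 rad/s and distance of each of bottle, jar, cup, wrench from where it was at the start of the episode below 0.03 m and angle between each of bottle, jar, cup's own z axis and vertical below 0.2 rad); the robot touches nothing.
It fails at once if the yellow bleed lever is opened (below 1.15 rad) before the red one is shut (value of joint yellow_lever below 1.15 rad and value of joint red_lever below 1.3 rad).
It fails at once if the blue lever is turned (its tip moves over 20 mm) (distance of blue_tip from where it was at the start of the episode above 0.02 m).
It fails at once if a lever is clamped or forced (over 30 N from the fingers) (contact force between the fingers and valve_red above 30 N or contact force between the fingers and valve_blue above 30 N or contact force between the fingers and valve_yellow above 30 N).
It fails at once if the bottle, jar, cup or wrench is lifted, carried or knocked (moved over 30 mm) (distance of any of bottle, jar, cup, wrench from where it was at the start of the episode above 0.03 m).
It also fails if it takes over 54 s, if anything falls off the work surface, if the arm or the gripper's body presses on something with over 40 N, if the wrist force passes 120 N, or if a joint passes its speed limit or range.

## Working session

There is one attempt and no reset: what is moved stays moved. The work goes in short steps, Python scripts to look and compute and a tool call to move; the robot and the scene stay as the last step left them, time stands still between calls to the robot, and variables do not carry over. Pictures are saved under pics/ and viewed, at most 10 in all, crops included, and the job is handed in when it is done.

Besides the shell and the picture viewer there is one more tool, called by a JSON object that holds its "name" and its "arguments". drive_tool: Moves the arm, as the interface text tells. Its arguments: {"type":"object","properties":{"series":{"type":"array","items":{"type":"array"}},"jaw":{"type":"number"}},"required":["series"]}

```bash
mkdir -p pics; ls
cat > h.py <<'E'
import numpy as np, cv2
from rig import get_obs, grab_frame, sign_off, masks_of
def cloud(f):
    d=f["range_z"]; K=np.array(f["intrinsics"]); D=np.array(f["distortion"],float)
    h,w=d.shape; u,v=np.meshgrid(np.arange(w),np.arange(h))
    p=cv2.undistortPoints(np.stack([u,v],-1).reshape(-1,1,2).astype(np.float64),K,D).reshape(h,w,2)
    c=np.stack([p[...,0]*d,-p[...,1]*d,-d,np.ones_like(d)],-1)
    W=(c@np.linalg.inv(np.array(f["world_to_cam"])).T)[...,:3]
    W[d<=0]=np.nan
    return W
E
python3 - <<'E'
from h import *
o=get_obs(); print({k:np.round(v,3) for k,v in o.items()})
for n in("top","scene"):
    f=grab_frame(n); cv2.imwrite(f"pics/{n}0.png",f["color"][...,::-1]); W=cloud(f)
    for l in("red_lever","blue_lever","yellow_lever","bottle","jar","cup","wrench"):
        for m in masks_of(n,l)[:2]:
            P=W[m["pixels"]]; P=P[~np.isnan(P[:,0])]
            if len(P): print(n,l,round(m["confidence"],2),len(P),m["bbox"],np.round(np.median(P,0),3),np.round(np.percentile(P,5,0),3),np.round(np.percentile(P,95,0),3))
E
```

```text
pics
{'time': np.float64(0.0), 'joints': array([-1.252,  0.333, -0.065,  1.461,  0.022,  1.35 , -0.088]), 'joint_velocities': array([-0.002, -0.001,  0.002,  0.001, -0.001, -0.002,  0.001]), 'joint_efforts': array([ 0.0000e+00, -6.2545e+01,  4.9000e-02, -3.9160e+01,  1.6000e-02,
        1.0000e-02,  0.0000e+00]), 'ee_pos': array([0.209, 0.588, 0.23 ]), 'eef_rot': array([ 0.17 ,  0.985, -0.001, -0.   ]), 'force': array([0.138, 0.014, 0.358]), 'ft_torque': array([-0.003, -0.006,  0.023]), 'gripper_force': np.float64(0.0), 'grip_width': np.float64(0.085)}
top red_lever 0.74 199 [249.4, 181.0, 256.7, 208.1] [0.545 0.096 0.105] [0.501 0.084 0.097] [0.596 0.106 0.113]
top red_lever 0.43 224 [337.5, 158.3, 339.9, 193.0] [ 0.619 -0.19   0.105] [ 0.571 -0.2    0.096] [ 0.671 -0.18   0.114]
top blue_lever 0.69 260 [332.9, 159.3, 342.7, 191.5] [ 0.623 -0.189  0.104] [ 0.573 -0.205  0.014] [ 0.67  -0.18   0.114]
top yellow_lever 0.7 218 [265.0, 169.0, 298.7, 183.2] [ 0.619 -0.001  0.105] [ 0.602 -0.047  0.096] [0.635 0.045 0.113]
top yellow_lever 0.65 230 [262.3, 227.7, 290.2, 270.3] [0.377 0.00
[... 1085 characters left out ...]
.113]
scene yellow_lever 0.53 291 [306.0, 205.1, 322.5, 245.5] [ 0.623 -0.005  0.106] [ 0.602 -0.056  0.093] [0.641 0.046 0.113]
scene bottle 0.66 327 [219.9, 195.0, 275.0, 208.6] [0.379 0.006 0.007] [ 0.314 -0.034  0.001] [0.453 0.043 0.01 ]
scene bottle 0.6 1132 [155.5, 312.8, 195.7, 355.7] [ 0.474 -0.457  0.124] [ 0.442 -0.485  0.013] [ 0.493 -0.424  0.191]
scene jar 0.61 619 [353.9, 91.2, 374.7, 128.9] [0.549 0.483 0.077] [0.517 0.471 0.004] [0.575 0.531 0.112]
scene cup 0.82 444 [239.0, 256.8, 263.2, 284.3] [ 0.52  -0.191  0.032] [ 0.5   -0.223  0.001] [ 0.55  -0.171  0.062]
scene wrench 0.68 349 [223.4, 194.2, 277.5, 205.1] [0.383 0.008 0.006] [ 0.315 -0.033  0.   ] [0.458 0.048 0.01 ]
```

View pics/top0.png

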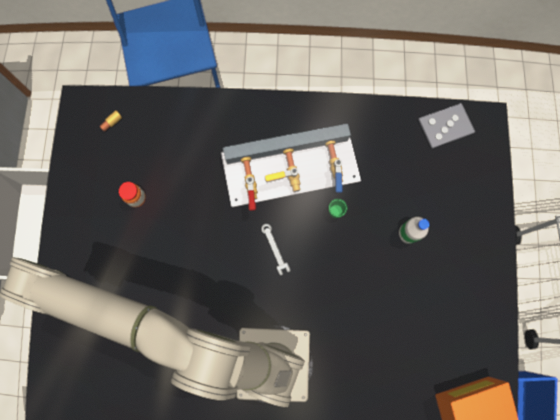

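```bash
cat > lev.py <<'E'
from h import *
from scipy.spatial.transform import Rotation as R
S={}
for n in("top","scene"):
    f=grab_frame(n); W=cloud(f)
    hsv=cv2.cvtColor(f["color"],cv2.COLOR_RGB2HSV)
    H,Sa,V=hsv[...,0],hsv[...,1],hsv[...,2]
    z=W[...,2]; x,y=W[...,0],W[...,1]
    box=(z>.098)&(z<.112)&(x>.4)&(x<.85)&(abs(y)<.35)&(Sa>90)
    for c,m in dict(red=(H<8)|(H>172),yellow=(H>18)&(H<35),blue=(H>95)&(H<130)).items():
        k=(box&m).astype(np.uint8)
        nl,lab,st,_=cv2.connectedComponentsWithStats(k)
        if nl<2: print(n,c,'none'); continue
        P=W[lab==1+np.argmax(st[1:,4])]
        r=cv2.minAreaRect((P[:,:2]*1000).astype(np.float32))
        b=cv2.boxPoints(r); e=sorted([((b[i]+b[(i+1)%4])/2,np.hypot(*(b[i]-b[(i+1)%4]))) for i in range(4)],key=lambda t:t[1])[:2]
        print(n,c,len(P),'c',np.round(r[0]),'size',np.round(r[1]),'ends',np.round(e[0][0]),np.round(e[1][0]),'z',round(float(np.median(P[:,2])),3))
    pl=(z>.072)&(z<.082)&(x>.5)&(x<.95)&(abs(y)<.4)
    r=cv2.minAreaRect((W[pl][:,:2]*1000).astype(np.float32)); print(n,'box',r)
    st=(z>.109)&(z<.119)&(x>.45)&(x<.85)&(abs(y)<.3)
    nl,lab,s,_=cv2.connectedComponentsWithStats(st.astype(np.uint8))
    for i in range(1,nl):
        if s[i,4]>5: print(n,'nut',np.round(W[lab==i].mean(0),3),s[i,4])
o=get_obs(); print(np.round(o["time"],2),np.round(o["ee_pos"],4),np.round(o["eef_rot"],3),np.round(o["force"],1),'\n',np.round(R.from_quat(o["eef_rot"]).as_matrix(),3))
E
python3 lev.py
```

```text
top red 108 c [529.  94.] size [66. 20.] ends [496.  92.] [562.  95.] z 0.106
top yellow 110 c [613.  20.] size [23. 65.] ends [621. -12.] [605.  51.] z 0.107
top blue 96 c [ 599. -192.] size [65. 18.] ends [ 566. -192.] [ 632. -191.] z 0.105
top box ((694.8436279296875, -27.995315551757812), (150.83154296875, 440.7726745605469), 13.764322280883789)
top nut [ 0.668 -0.187  0.113] 14
top nut [ 0.631 -0.042  0.114] 18
top nut [0.607 0.028 0.111] 11
top nut [0.593 0.103 0.113] 16
top nut [0.555 0.095 0.112] 8
top nut [0.526 0.096 0.112] 7
scene red 158 c [531.  90.] size [65. 23.] ends [498.  87.] [564.  93.] z 0.106
scene yellow 157 c [616.  18.] size [21. 68.] ends [626. -15.] [606.  50.] z 0.106
scene blue 197 c [ 602. -194.] size [23. 66.] ends [ 635. -195.] [ 569. -193.] z 0.106
scene box ((697.4171142578125, -30.107177734375), (148.24008178710938, 439.1837158203125), 13.99581241607666)
scene nut [0.598 0.098 0.114] 23
scene nut [ 0.633 -0.046  0.114] 23
scene nut [ 0.67  -0.192  0.113] 27
0.9 [0.2095 0.5889 0.2313] [0.17  0.985 0.    0.   ] [0.  0.7 0.2] 
 [[-0.942  0.335  0.   ]
 [ 0.335  0.942  0.   ]
 [ 0.     0.    -1.   ]]
```

The top view shows the red lever (250,190) nearly open, the yellow lever (275,177) shut, and the blue lever (338,178) open. The cup is at (338,209), the wrench at (273,248), the jar at (130,193) and the bottle at (413,230). The panel is turned by about 0.249 rad. The red axis is near (0.596,0.101), yellow near (0.632,-0.044), blue near (0.669,-0.190), and their 150 mm spacing checks out. I'll shut the jaw and travel high.

{"name": "drive_tool", "arguments": {"series": [[[-1,-1,0],0],[[-1,-1,0],0],[[-1,-1,0],0],[[-1,-1,0],0]], "jaw": 0}}

```text
time: 1.23
ee_pos: [0.2736, 0.4565, 0.2316]
eef_rot: [0.173, 0.985, -0.0, 0.001]
force: [1.5, -0.1, 0.5]
grip_width: 0.0391
gripper_force: 0.0
```

{"name": "drive_tool", "arguments": {"series": [[[-1,-1,0],0],[[-1,-1,0],0],[[-1,-1,0],0],[[-1,-1,0],0]]}}

```text
time: 1.57
ee_pos: [0.3336, 0.3286, 0.2317]
eef_rot: [0.173, 0.985, -0.0, 0.0]
force: [1.1, 0.3, -0.6]
grip_width: 0.0003
gripper_force: 0.0
```

{"name": "drive_tool", "arguments": {"series": [[[-1,-1,0],0],[[-1,-1,0],0],[[-1,-1,0],0],[[-1,-1,0],0]]}}

```text
time: 1.9
ee_pos: [0.3937, 0.2007, 0.2318]
eef_rot: [0.173, 0.985, 0.0, 0.001]
force: [-0.0, 0.2, -0.1]
grip_width: 0.0
gripper_force: 0.0
```

{"name": "drive_tool", "arguments": {"series": [[[-1,-1,0],-0.096],[[-1,-1,0],-0.096],[[-1,-1,0],-0.096],[[-1,-1,0],-0.096],[[-1,-1,0],-0.096],[[-1,-1,0],-0.096],[[-1,-1,0],-0.096],[[-1,-1,0],-0.096]]}}

```text
time: 2.57
ee_pos: [0.4523, 0.0782, 0.2314]
eef_rot: [-0.129, 0.992, 0.0, 0.0]
force: [-0.1, 0.7, -0.8]
grip_width: 0.0001
gripper_force: 0.0
```

```bash
cat > plan.py <<'E'
import sys
from h import *
from scipy.spatial.transform import Rotation as R
TH=0.249; PX=np.array([np.cos(TH),np.sin(TH)]); PY=np.array([-np.sin(TH),np.cos(TH)])
AX=dict(red=np.array([.5965,.1]),yellow=np.array([.632,-.044]))
def centre(c,phi,gap,r,side=1):
    "finger centre for lever angle phi; side=1 pushes shut, -1 pushes open"
    d=np.array([-np.cos(phi),np.sin(phi)]); t=np.array([np.sin(phi),np.cos(phi)])*side
    s=.011*abs(t[0])+.0145*abs(t[1])
    q=r*d-t*(.011+s+gap)
    return AX[c]+q[0]*PX+q[1]*PY
def rows(wps):
    o=get_obs(); M=R.from_quat(o["eef_rot"]).as_matrix()
    print('at',np.round(o["ee_pos"],4),'yaw x',round(float(np.arctan2(M[1,0],M[0,0])),3),'F',np.round(o["force"],1),'grip',round(float(o["grip_width"]),4),'t',round(float(o["time"]),2))
    for w in wps: print(np.round(w,4),'->',np.round(M.T@(np.array(w)-o["ee_pos"])*10,3))
E
python3 - <<'E'
from plan import *
f=grab_frame("scene"); cv2.imwrite("pics/s1.png",f["color"][...,::-1])
rows([[*centre('red',.15,.014,.075),.231],[*centre('red',.15,.014,.075),.09]])
E
```

```text
at [0.4522 0.0784 0.2314] yaw x -2.882 F [ 0.3  0.8 -0.5] grip -0.0 t 2.62
[0.5259 0.0518 0.231 ] -> [-0.644 -0.447  0.004]
[0.5259 0.0518 0.09  ] -> [-0.644 -0.447  1.414]
```

View pics/s1.png

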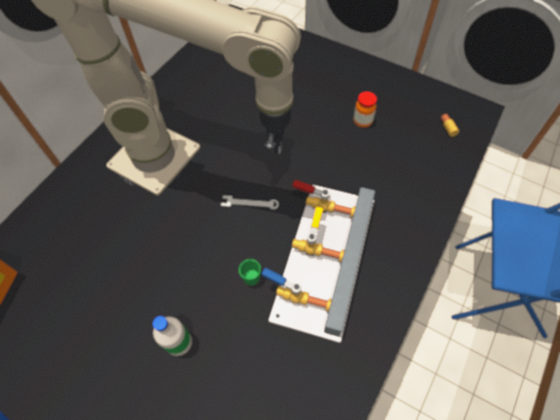

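The scene view shows the gripper at (272,140), clear of everything. The red lever is at (303,187) and the yellow at (317,215). I'll go to the right side of the red lever and descend.

{"name": "drive_tool", "arguments": {"series": [[[-0.64,-0.45,0],0],[[-0.64,-0.45,0],0],[[-0.64,-0.45,0],0],[[-0.64,-0.45,0.4],0],[[-0.64,-0.45,0.8],0],[[-0.64,-0.45,0.9],0],[[-0.64,-0.45,0.9],0]]}}

```text
time: 3.2
ee_pos: [0.5237, 0.0511, 0.1388]
eef_rot: [-0.13, 0.991, -0.001, -0.003]
force: [-0.4, 0.0, 1.0]
grip_width: 0.0003
gripper_force: 0.0
```

{"name": "drive_tool", "arguments": {"series": [[[0,0,0.3],0],[[0,0,0.51],0],[[0,0,0.51],0]]}}

```text
time: 3.45
ee_pos: [0.5247, 0.0514, 0.0892]
eef_rot: [-0.13, 0.991, -0.0, -0.001]
force: [-0.1, 0.3, -0.4]
grip_width: -0.0002
gripper_force: 0.0
```

```bash
python3 lev.py | grep -E "red|yellow|blue|^[0-9]"
python3 - <<'E'
from plan import *
rows([[*centre('red',p,0,.075),.09] for p in (.1,.3,.5,.7,.9,1.1,1.3,1.4,1.5)])
E
```

```text
top red none
top yellow 29 c [621.  -4.] size [21. 13.] ends [610.  -5.] [631.  -4.] z 0.104
top blue 100 c [ 600. -191.] size [65. 18.] ends [ 568. -192.] [ 633. -190.] z 0.106
scene red 95 c [544.  92.] size [42. 22.] ends [523.  90.] [565.  94.] z 0.106
scene yellow 164 c [615.  17.] size [22. 66.] ends [625. -15.] [606.  49.] z 0.106
scene blue 201 c [ 602. -194.] size [66. 23.] ends [ 569. -196.] [ 635. -192.] z 0.106
3.55 [0.5266 0.0514 0.0922] [-0.13   0.991  0.     0.001] [ 0.2 -0.8  0.9] 
at [0.5266 0.0514 0.0922] yaw x -2.88 F [ 0.2 -0.8  0.9] grip -0.0001 t 3.55
[0.5263 0.0626 0.09  ] -> [-0.026  0.11   0.023]
[0.5202 0.0758 0.09  ] -> [-0.001  0.252  0.022]
[0.5166 0.0905 0.09  ] -> [-0.005  0.404  0.023]
[0.5163 0.1064 0.09  ] -> [-0.043  0.559  0.023]
[0.5195 0.1227 0.09  ] -> [-0.116  0.707  0.023]
[0.5265 0.1383 0.09  ] -> [-0.223  0.841  0.023]
[0.5371 0.1524 0.09  ] -> [-0.363  0.949  0.023]
[0.5437 0.1586 0.09  ] -> [-0.442  0.992  0.023]
[0.5511 0.164  0.09  ] -> [-0.527  1.025  0.023]
```

{"name": "drive_tool", "arguments": {"series": [[[-0.02,0.08,0.02],0],[[-0.01,0.16,0.02],0],[[0,0.25,0.02],0],[[0,0.33,0.02],0],[[0,0.4,0.02],0],[[-0.02,0.48,0.02],0],[[-0.04,0.56,0.02],0],[[-0.08,0.63,0.02],0]]}}

```text
time: 4.22
ee_pos: [0.5167, 0.1148, 0.0882]
eef_rot: [-0.13, 0.991, 0.0, -0.0]
force: [1.3, -4.1, 0.6]
grip_width: -0.0002
gripper_force: 1.8
```

```bash
python3 lev.py | grep -E "red|yellow|blue|^[0-9]"
python3 - <<'E'
from plan import *
rows([[*centre('red',p,0,.075),.09] for p in (.9,1.1,1.3,1.4,1.5,1.57)])
E
```

```text
top red none
top yellow 116 c [613.  21.] size [21. 64.] ends [622. -10.] [604.  51.] z 0.105
top blue 96 c [ 600. -191.] size [65. 17.] ends [ 567. -192.] [ 632. -191.] z 0.106
scene red 120 c [539. 129.] size [24. 63.] ends [567. 113.] [512. 145.] z 0.106
scene yellow 160 c [616.  18.] size [22. 68.] ends [606.  50.] [625. -15.] z 0.106
scene blue 199 c [ 602. -194.] size [65. 22.] ends [ 570. -194.] [ 634. -194.] z 0.106
4.32 [0.517  0.116  0.0881] [-0.131  0.991  0.    -0.   ] [ 0.3 -0.2  0.2] 
at [0.517  0.116  0.0881] yaw x -2.878 F [ 0.3 -0.2  0.2] grip 0.0 t 4.32
[0.5195 0.1227 0.09  ] -> [-0.041  0.058 -0.019]
[0.5265 0.1383 0.09  ] -> [-0.15   0.191 -0.019]
[0.5371 0.1524 0.09  ] -> [-0.289  0.299 -0.019]
[0.5437 0.1586 0.09  ] -> [-0.369  0.341 -0.019]
[0.5511 0.164  0.09  ] -> [-0.454  0.374 -0.019]
[0.5566 0.1672 0.09  ] -> [-0.516  0.391 -0.019]
```

{"name": "drive_tool", "arguments": {"series": [[[-0.06,0.08,-0.01],0],[[-0.11,0.14,-0.01],0],[[-0.16,0.2,-0.01],0],[[-0.22,0.25,-0.01],0],[[-0.28,0.29,-0.01],0],[[-0.34,0.32,-0.01],0],[[-0.39,0.35,-0.01],0],[[-0.42,0.36,-0.01],0]]}}

```text
time: 4.98
ee_pos: [0.5488, 0.1604, 0.0891]
eef_rot: [-0.131, 0.991, 0.0, -0.0]
force: [-2.3, -3.3, -1.0]
grip_width: 0.0001
gripper_force: 1.5
```

```bash
python3 lev.py | grep -E "red|yellow|blue|^[0-9]"
python3 - <<'E'
from plan import *
rows([[*centre('red',p,0,.075),.09] for p in (1.4,1.5,1.57)])
E
```

```text
top red none
top yellow 117 c [612.  20.] size [21. 65.] ends [622. -11.] [603.  51.] z 0.105
top blue 100 c [ 600. -192.] size [65. 18.] ends [ 567. -192.] [ 633. -191.] z 0.107
scene red 129 c [572. 161.] size [21. 69.] ends [585. 128.] [560. 193.] z 0.106
scene yellow 159 c [616.  18.] size [21. 69.] ends [626. -15.] [605.  51.] z 0.106
scene blue 198 c [ 602. -194.] size [67. 23.] ends [ 569. -195.] [ 636. -192.] z 0.106
5.08 [0.549  0.1605 0.0893] [-0.131  0.991  0.     0.   ] [-0.4  0.4 -0.4] 
at [0.549  0.1605 0.0893] yaw x -2.88 F [-0.4  0.4 -0.4] grip -0.0002 t 5.08
[0.5437 0.1586 0.09  ] -> [ 0.055 -0.005 -0.007]
[0.5511 0.164  0.09  ] -> [-0.03   0.028 -0.007]
[0.5566 0.1672 0.09  ] -> [-0.092  0.046 -0.007]
```

{"name": "drive_tool", "arguments": {"series": [[[-0.02,0.01,0],0],[[-0.04,0.01,0],0],[[-0.05,0.01,0],0],[[-0.06,0.01,0],0]]}}

```text
time: 5.42
ee_pos: [0.5537, 0.1629, 0.0893]
eef_rot: [-0.131, 0.991, 0.001, -0.0]
force: [-4.6, 2.3, 1.2]
grip_width: -0.0001
gripper_force: 1.7
```

{"name": "drive_tool", "arguments": {"series": [[[-0.01,0,0],0],[[-0.02,0,0],0]]}}

```text
time: 5.58
ee_pos: [0.5557, 0.1632, 0.0893]
eef_rot: [-0.131, 0.991, 0.0, -0.0]
force: [-3.4, 1.4, 1.1]
grip_width: 0.0002
gripper_force: 1.7
```

```bash
python3 lev.py | grep -E "red|^[0-9]"
```

```text
top red none
scene red 137 c [578. 163.] size [23. 68.] ends [587. 130.] [568. 196.] z 0.106
5.68 [0.556  0.163  0.0894] [-0.13   0.991  0.     0.   ] [-2.3  0.9  1.2]
```

Red is now at about 1.54 rad. I'll back off, rise, and go behind the yellow lever.

{"name": "drive_tool", "arguments": {"series": [[[0.2,0,0],0],[[0.3,0,0],0],[[0.3,0,-0.4],0],[[0.3,0,-0.7],0],[[0.3,0,-0.7],0],[[0.3,0,-0.7],0]]}}

```text
time: 6.18
ee_pos: [0.5288, 0.1549, 0.1615]
eef_rot: [-0.13, 0.992, 0.001, 0.003]
force: [0.5, 0.7, -0.6]
grip_width: 0.0002
gripper_force: 0.0
```

```bash
python3 lev.py | grep -E "red|yell|blue|^[0-9]"
python3 - <<'E'
from plan import *
c=centre('yellow',1.54,.014,.07,-1)
rows([[*c,.16],[*c,.09]])
E
```

```text
top red none
top yellow 109 c [613.  20.] size [21. 66.] ends [623. -11.] [603.  51.] z 0.106
top blue 94 c [ 599. -191.] size [65. 17.] ends [ 567. -192.] [ 632. -191.] z 0.106
scene red 137 c [577. 164.] size [22. 67.] ends [587. 132.] [567. 196.] z 0.106
scene yellow 155 c [616.  18.] size [21. 66.] ends [626. -13.] [606.  49.] z 0.106
scene blue 199 c [ 602. -194.] size [66. 22.] ends [ 569. -195.] [ 635. -193.] z 0.106
6.28 [0.5271 0.1546 0.1589] [-0.13   0.991 -0.     0.   ] [ 1.  -0.1 -0.3] 
at [0.5271 0.1546 0.1589] yaw x -2.881 F [ 1.  -0.1 -0.3] grip 0.0 t 6.28
[0.6477 0.0333 0.16  ] -> [-0.853 -1.483 -0.01 ]
[0.6477 0.0333 0.09  ] -> [-0.852 -1.482  0.69 ]
```

{"name": "drive_tool", "arguments": {"series": [[[-0.43,-0.74,0],0],[[-0.43,-0.74,0],0],[[-0.43,-0.74,0],0]]}}

```text
time: 6.53
ee_pos: [0.5907, 0.0871, 0.1582]
eef_rot: [-0.127, 0.992, -0.002, 0.0]
force: [-0.3, -1.1, 0.0]
grip_width: -0.0003
gripper_force: 0.0
```

{"name": "drive_tool", "arguments": {"series": [[[-0.43,-0.74,0],0],[[-0.43,-0.74,0],0],[[-0.43,-0.74,0],0],[[-0.43,-0.74,0],0],[[-0.43,-0.74,0.3],0],[[-0.43,-0.74,0.6],0],[[-0.43,-0.74,0.69],0],[[-0.43,-0.74,0.69],0]]}}

```text
time: 7.2
ee_pos: [0.6458, 0.0349, 0.087]
eef_rot: [-0.131, 0.991, 0.0, -0.003]
force: [-1.0, 0.8, 0.3]
grip_width: 0.0002
gripper_force: 0.0
```

```bash
python3 lev.py | grep -E "red|yell|blue|^[0-9]"
python3 - <<'E'
from plan import *
rows([[*centre('yellow',p,0,.07,-1),.09] for p in (1.54,1.4,1.3,1.2,1.1,1.,.9,.8,.7)])
E
```

```text
top red 117 c [575. 166.] size [22. 67.] ends [582. 133.] [568. 198.] z 0.106
top yellow 18 c [619.  -7.] size [10. 20.] ends [629.  -9.] [609.  -5.] z 0.104
top blue 97 c [ 600. -191.] size [64. 17.] ends [ 568. -192.] [ 632. -191.] z 0.106
scene red none
scene yellow 163 c [615.  18.] size [22. 67.] ends [624. -14.] [606.  50.] z 0.107
scene blue 201 c [ 602. -195.] size [66. 22.] ends [ 569. -196.] [ 635. -193.] z 0.106
7.3 [0.6483 0.0345 0.091 ] [-0.131  0.991  0.     0.   ] [0.2 0.  0.8] 
at [0.6483 0.0345 0.091 ] yaw x -2.88 F [0.2 0.  0.8] grip 0.0002 t 7.3
[0.6342 0.0295 0.09  ] -> [ 0.149 -0.012  0.01 ]
[0.6257 0.0298 0.09  ] -> [0.231 0.013 0.01 ]
[0.6193 0.0294 0.09  ] -> [0.293 0.026 0.01 ]
[0.6129 0.0284 0.09  ] -> [0.358 0.032 0.01 ]
[0.6064 0.0267 0.09  ] -> [0.425 0.033 0.01 ]
[0.6    0.0243 0.09  ] -> [0.493 0.026 0.01 ]
[0.5937 0.0212 0.09  ] -> [0.562 0.013 0.01 ]
[0.5875 0.0173 0.09  ] -> [ 0.632 -0.009  0.01 ]
[0.5817 0.0128 0.09  ] -> [ 0.7   -0.038  0.01 ]
```

{"name": "drive_tool", "arguments": {"series": [[[0.09,-0.01,0.01],0],[[0.16,0,0.01],0],[[0.23,0.01,0.01],0],[[0.29,0.03,0.01],0],[[0.35,0.03,0.01],0],[[0.41,0.03,0.01],0],[[0.45,0.03,0.01],0],[[0.49,0.03,0.01],0]]}}

```text
time: 7.97
ee_pos: [0.6, 0.0245, 0.0898]
eef_rot: [-0.13, 0.991, 0.0, 0.0]
force: [4.2, 0.8, 0.5]
grip_width: -0.0002
gripper_force: 1.7
```

```bash
python3 lev.py | grep -E "red|yell|blue|^[0-9]"
python3 - <<'E'
from plan import *
rows([[*centre('yellow',p,0,.07,-1),.09] for p in (1.,.9,.8,.7)])
E
```

```text
top red 114 c [576. 167.] size [23. 67.] ends [587. 135.] [565. 198.] z 0.106
top yellow 4 c [600. -22.] size [4. 5.] ends [602. -23.] [597. -21.] z 0.104
top blue 95 c [ 599. -191.] size [65. 18.] ends [ 567. -192.] [ 631. -191.] z 0.106
scene red 2 c [580. 193.] size [1. 0.] ends [580. 193.] [580. 193.] z 0.102
scene yellow 139 c [588.   0.] size [23. 69.] ends [612. -25.] [564.  25.] z 0.106
scene blue 199 c [ 602. -195.] size [66. 21.] ends [ 569. -195.] [ 635. -194.] z 0.106
8.07 [0.5994 0.0244 0.0893] [-0.13   0.991  0.    -0.   ] [ 1.  -0.5  0.3] 
at [0.5994 0.0244 0.0893] yaw x -2.88 F [ 1.  -0.5  0.3] grip -0.0003 t 8.07
[0.6    0.0243 0.09  ] -> [-0.006 -0.002 -0.007]
[0.5937 0.0212 0.09  ] -> [ 0.063 -0.016 -0.007]
[0.5875 0.0173 0.09  ] -> [ 0.132 -0.037 -0.007]
[0.5817 0.0128 0.09  ] -> [ 0.2   -0.066 -0.007]
```

{"name": "drive_tool", "arguments": {"series": [[[0.04,-0.01,0],0],[[0.08,-0.02,0],0],[[0.12,-0.035,0],0],[[0.14,-0.04,0],0],[[0.15,-0.045,0],0]]}}

```text
time: 8.48
ee_pos: [0.5864, 0.0158, 0.0892]
eef_rot: [-0.13, 0.991, 0.0, -0.0]
force: [3.9, 1.2, 0.6]
grip_width: -0.0001
gripper_force: 1.5
```

{"name": "drive_tool", "arguments": {"series": [[[-0.15,0.1,0],0],[[-0.25,0.15,0],0],[[-0.25,0.15,-0.3],0],[[-0.25,0.15,-0.7],0],[[-0.25,0.15,-0.9],0],[[-0.25,0.15,-0.9],0]]}}

```text
time: 8.98
ee_pos: [0.6091, 0.037, 0.184]
eef_rot: [-0.13, 0.991, 0.0, 0.003]
force: [0.7, -0.1, 0.2]
grip_width: -0.0
gripper_force: 0.0
```

{"name": "drive_tool", "arguments": {"series": [[[0.5,0.9,-0.3],0],[[0.5,0.9,-0.3],0],[[0.5,0.9,-0.3],0],[[0.5,0.9,-0.3],0]]}}

```text
time: 9.32
ee_pos: [0.5328, 0.1161, 0.2099]
eef_rot: [-0.134, 0.991, 0.001, -0.001]
force: [-0.2, 0.8, -0.2]
grip_width: -0.0002
gripper_force: 0.0
```

{"name": "drive_tool", "arguments": {"series": [[[0.5,0.9,0],0],[[0.5,0.9,0],0],[[0.5,0.9,0],0],[[0.5,0.9,0],0]]}}

```text
time: 9.65
ee_pos: [0.4605, 0.189, 0.2085]
eef_rot: [-0.134, 0.991, 0.0, -0.001]
force: [0.2, 0.1, 0.9]
grip_width: 0.0003
gripper_force: 0.0
```

```bash
python3 lev.py | grep -E "red|yell|blue|^[0-9]"
python3 - <<'E'
from h import *
f=grab_frame("top"); cv2.imwrite("pics/t2.png",f["color"][...,::-1])
E
```

```text
top red 89 c [577. 160.] size [21. 54.] ends [585. 134.] [570. 186.] z 0.107
top yellow 115 c [575.  -8.] size [21. 66.] ends [603. -26.] [548.  10.] z 0.105
top blue 97 c [ 600. -191.] size [64. 17.] ends [ 568. -192.] [ 632. -191.] z 0.106
scene red 135 c [578. 163.] size [22. 69.] ends [588. 130.] [567. 196.] z 0.107
scene yellow 166 c [577. -10.] size [23. 68.] ends [605. -28.] [548.   8.] z 0.106
scene blue 199 c [ 602. -194.] size [66. 22.] ends [ 569. -195.] [ 635. -193.] z 0.106
9.75 [0.4634 0.1853 0.2088] [-0.131  0.991 -0.    -0.001] [ 0.5 -0.8  0. ]
```

View pics/t2.png

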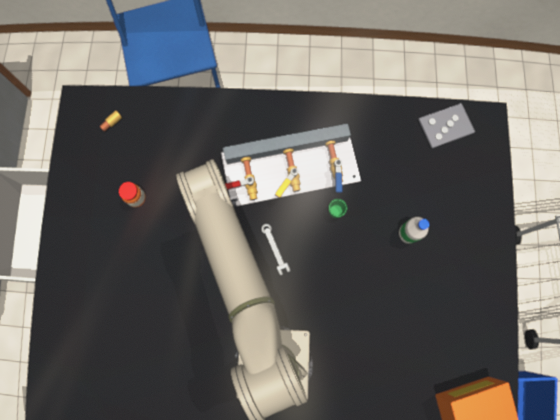

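The top view shows red square across its pipe (235,185, about 1.52 rad) and yellow at 45° (284,187, about 0.82 rad). Blue, the cup, wrench, jar and bottle have not moved, and the arm is clear.

```bash
python3 -c "
from rig import sign_off
print(sign_off())"
```

```text
the job is handed in; nothing more can be done
None
```

The job is handed in: the red lever is shut at about 1.52 rad, the yellow lever then went to about 0.82 rad (half-way is 0.785), and the blue lever and loose items are where they started. These angles come from my own camera measurements; the sign-off returned no verdict.

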